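Put the seasoning shakers away: full ones in the rack, empty ones on the refill tray

TASK

Put away the four identical steel seasoning shakers that stand about on the worktop: pick each one up and feel whether it is full or empty, then stand the two full ones in the two free bays of the shaker rack, one to a bay, and the two empty ones on the flat dark steel tray for refilling. Keep every shaker upright so that nothing spills and set it down gently, do not drop it. Leave the jar that is already in the rack, the pepper mill, the sauce cup and the spread jar where they are.

Things in the scene. Friction and masses are not known exactly. Their poses are not given: they have to be found in the camera images.
- shaker_a: One of four identical stainless shakers: upright straight-sided round can, 60 mm in diameter, 92 mm high, flat screw cap (top 20 mm, same width) pierced with sprinkle holes. Origin: centre of its underside, z up its axis. Two of the four are full (0.34 to 0.48 kg), two empty (0.10 to 0.15 kg): only lifting tells which. At the start it stands on the bare worktop.
- shaker_b: One of four identical stainless shakers: upright straight-sided round can, 60 mm in diameter, 92 mm high, flat screw cap (top 20 mm, same width) pierced with sprinkle holes. Origin: centre of its underside, z up its axis. Two of the four are full (0.34 to 0.48 kg), two empty (0.10 to 0.15 kg): only lifting tells which. At the start it stands on the bare worktop.
- shaker_c: One of four identical stainless shakers: upright straight-sided round can, 60 mm in diameter, 92 mm high, flat screw cap (top 20 mm, same width) pierced with sprinkle holes. Origin: centre of its underside, z up its axis. Two of the four are full (0.34 to 0.48 kg), two empty (0.10 to 0.15 kg): only lifting tells which. At the start it stands on the bare worktop.
- shaker_d: One of four identical stainless shakers: upright straight-sided round can, 60 mm in diameter, 92 mm high, flat screw cap (top 20 mm, same width) pierced with sprinkle holes. Origin: centre of its underside, z up its axis. Two of the four are full (0.34 to 0.48 kg), two empty (0.10 to 0.15 kg): only lifting tells which. At the start it stands on the bare worktop.
- rack: Fixed low steel rack, 242 (x) x 82 (y) mm, open above: three 78 x 78 mm bays in a row at x = -80, 0, +80 mm of its frame. Walls 2 mm thick, rims 38 mm high, bay floors 3 mm above the worktop. The bay at x = -80 (nearest the robot) holds a glass jar; 0 and +80 are free. Origin: centre of underside. Left or right of the robot, long side within 0.3 rad of world x.
- tray: Fixed flat rectangular tray of dark baking steel, the refill tray, 265 (its x) x 162 mm (its y) over the rim, 20 mm high; inner floor 243 x 140 mm, 2 mm above the worktop; bare at the start. Origin: centre of its underside, z up. Across the robot's centre line from the rack, long side within 0.3 rad of world x.
- glass_jar: Bystander: amber glass spice jar with black lid and paper label, 62 mm in diameter, 95 mm high, standing in the rack's bay nearest the robot. To be left there. Origin: centre of its underside.
- pepper_mill: Bystander: turned dark wooden pepper mill, 54 mm in diameter, 141 mm high, on the worktop beyond the shakers. To be left alone. Origin: centre of its underside.
- sauce_cup: Bystander: small open steel sauce cup, 68 mm across the rim, 45 mm high, on the worktop among the shakers. To be left alone. Origin: centre of its underside.
- spread_jar: Bystander: small clear glass jar with white lid, 62 mm in diameter, 78 mm high, on the worktop on the robot's side of the shakers. To be left alone. Origin: centre of its underside.
Things that resemble listed ones, but are neither listed nor needed, are in the scene too. What is shaped like the shaker_a but purple or red is not meant.

How it is judged:
By the outcome, as a careful person would: the job done as asked, in the order asked, and still so for the second after the job is handed in, with the robot touching nothing.
It also fails if it takes over 112 s, if anything falls off the work surface, if the arm or the gripper's body presses on something with over 40 N, if the wrist force passes 120 N, or if a joint passes its speed limit or range.

ROBOT

A 6-joint arm with a two-finger parallel gripper is mounted at the origin on the work surface. World frame = base frame: x ahead of the robot, y to its left, z up, the work surface at z = 0. Lengths are in m, angles in rad, forces in N, time in s.
With the tool pointing down it reaches from about 0.35 to 1 m from the base axis. Payload 7.1 kg.
Tool frame: the origin (TCP) lies on the centre line of the jaws, within the pads' length; the fingertips stand 22 mm ahead of it and the grasp point (between the pads) lies 3 mm ahead of it (arm.tip_extent is the distance from the TCP to the fingertips, in m); z points along the fingers, y is the line along which they close (so a half turn about z gives the same grasp; the last joint's range is limited). The gripper opens to 85 mm and grips with 20 to 120 N. Pads are 22 mm wide; open, the fingers measure 114 mm over their backs; the gripper's body (76 mm by 85 mm) begins 54 mm behind the grasp point. The pads swing forward as they close: fully open they stand 13 mm farther back than shut.
Start: joints at [-1.227, 0.423, 1.63, -0, 1.089, -0.019], TCP at [0.222, -0.584, 0.232] pointing down, gripper open.
Joint ranges: [-3, 3], [-0.9, 2.11], [0.09, 2.58], [-1.31, 4.45], [0.11, 2.69], [-2.54, 2.54]. Speed limits (rad/s): [2.39, 2.39, 3.01, 3.14, 3.14, 3.14].

INTERFACE

Orientations are given as a unit quaternion [w, x, y, z].
In Python, from plant import telemetry, read_camera, get_calibration, sign_off, arm gives the robot as it stands.
- The arm moves only by the tool arm_command, never from a script. Its argument "moves" is a list of rows, each an object with "delta_pos": the shift along the tool's x, y, z in units of 200 mm (1.0 is 200 mm), a list of three; "turn": the turn, a rotation vector about the tool's x, y, z in units of pi/4 rad (1.0 is pi/4 rad), a list of three. A call has 1 to 5 rows; each row is the pose to reach, as a shift and turn from the pose commanded when the call began, along the tool's axes at that moment; what a row does not reach only later rows make up. A row lasts 1/10 s, in which the tool goes at most 50 mm and 8.59 degrees, less where a joint would pass 70% of its speed; a pose out of reach is approached as far as the arm can. A call with a number of a shift or a turn outside -1 to 1 is refused whole. A call with a gripper value outside its range is refused whole. "claw" is the closure, from 0 (fully open) to 1 (shut), set as the call begins (left out, the last holds). The fingers move at their own pace and stop on an object; "force" is the grip in N (left out, the last holds). Time passes only in rows, so rows that repeat a pose let the fingers close. It gives the time, the measured TCP pose, the force, the opening and the grip force at its end, in the units of the state.
- telemetry.state(): the state, without advancing time (a new reading comes with each control period).
- read_camera(name): name is "side" or "top"; returns the picture (420x560x3 uint8, blue, green, red); there is no depth.
- get_calibration(name): a dict with "fx", "fy", "cx", "cy" (pixels), "world_to_cam" (4x4, takes a point from world to camera coordinates). Camera axes: x right, y down, z forward; pixel columns grow to the right and rows downward; lengths in m; the calibration is good to about 2 mm. A picture is of the moment at which its call begins. get_calibration takes no time and is no camera call.
- sign_off(): hands the job in; it is judged then, once.
The state is a dict: "t": time; "joint_pos": joint angles; "joint_velocities": joint speeds; "joint_torque": joint torques, N m; "ee_pos": TCP position; "tcp_rot": TCP orientation; "force": force on the tool from outside, world axes, zero at the start; "torque": the same for the moment, N m; "grip_width": finger opening in m; "finger_force": force on a finger pad.
Only numpy, scipy, OpenCV 4.12 (cv2) and the standard library are available. Lean on these libraries where they do the work, as an engineer would, in place of code of your own. Each camera call takes 0.05 s, during which the arm holds its last target. There are 200 camera calls.

## Working session

There is one attempt and no reset: what is moved stays moved. The work goes in short steps, Python scripts to look and compute and a tool call to move; the robot and the scene stay as the last step left them, time stands still between calls to the robot, and variables do not carry over. Pictures are saved under pics/ and viewed, at most 14 in all, crops included, and the job is handed in when it is done.

Besides the shell and the picture viewer there is one more tool, called after "Emit:" in YAML: its name, and indented under it one key for each argument. arm_command: Moves the arm, as the interface text tells. Its arguments: {"type":"object","properties":{"moves":{"type":"array"},"claw":{"type":"number"},"force":{"type":"number"}},"required":["moves"]}

```bash
mkdir -p pics; ls; python3 - <<'E'
from plant import telemetry, read_camera, get_calibration, arm
import cv2
for n in ("top","side"):
    cv2.imwrite(f"pics/{n}0.png",cv2.resize(read_camera(n),(784,588),interpolation=cv2.INTER_CUBIC))
    c=get_calibration(n);print(n,c)
print(telemetry.state())
E
```

```text
pics
top {'fx': 405.41254979432824, 'fy': 405.41254979432824, 'cx': 275.60668863738044, 'cy': 217.26836921503656, 'world_to_cam': array([[-0.00974196, -0.99967404,  0.02359871, -0.01408928],
       [-0.98712133,  0.00584576, -0.15986653,  0.50097912],
       [ 0.15967647, -0.02485221, -0.98685652,  0.84613289],
       [ 0.        ,  0.        ,  0.        ,  1.        ]])}
side {'fx': 418.9916667844163, 'fy': 418.9916667844163, 'cx': 280.73723312946044, 'cy': 208.70733447682287, 'world_to_cam': array([[-0.87555794, -0.48292653, -0.01342615,  0.45082286],
       [-0.33990532,  0.63552979, -0.69322887,  0.21541825],
       [ 0.34331132, -0.60239842, -0.72059245,  0.90088866],
       [ 0.        ,  0.        ,  0.        ,  1.        ]])}
{'t': 0.1, 'joint_pos': array([-1.22701675e+00,  4.23787006e-01,  1.63061749e+00,  9.30352397e-06,
        1.08858751e+00, -1.89923864e-02]), 'joint_velocities': array([-0.00028931, -0.0007761 , -0.00265648, -0.00064719, -0.00051589,
       -0.00153632]), 'joint_torque': array([ 7.48311541e-04, -5.58422649e+01, -2.82446158e+01, -2.40947537e-05,
        2.98232873e-03, -7.02463495e-06]), 'ee_pos': array([ 0.22165643, -0.58384664,  0.23170778]), 'tcp_rot': array([-6.91137981e-04,  9.83594765e-01,  1.80390820e-01, -1.09058770e-04]), 'force': array([0.1705737 , 0.13002662, 0.51045725]), 'torque': array([-1.36332964e-02, -3.64038020e-02, -5.42993263e-06]), 'finger_force': 0.0, 'grip_width': 0.0855246731392999}
```

View pics/top0.png

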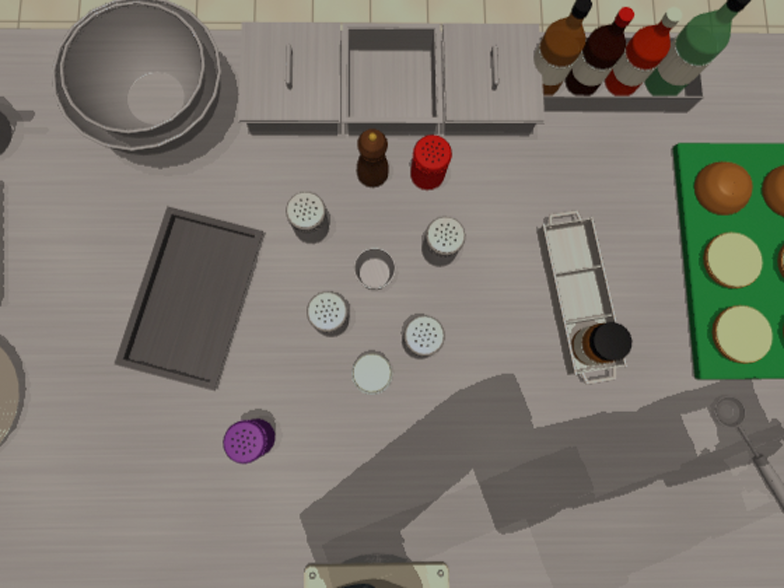

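View pics/side0.png

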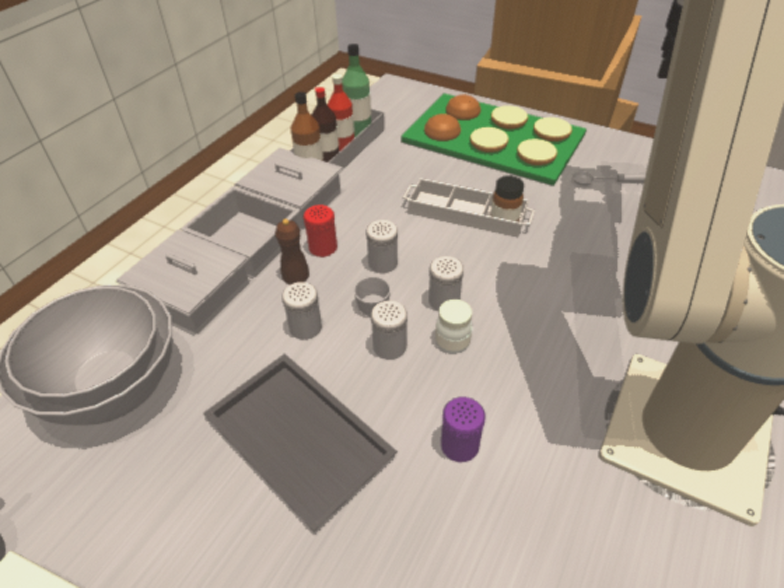

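Top view (784 px wide): four steel candidates have their caps at (305,210), (445,236), (327,312) and (424,335). Lookalikes are the red shaker (431,153), the purple shaker (245,441), the white-lidded spread jar (372,372) and the sauce cup (375,268). I choose the four steel ones with white, pierced tops. The rack is at right, with its jar at the near end (605,342), and the tray is at left (190,297).

```bash
cat > h.py <<'E'
import numpy as np, cv2
from plant import telemetry, read_camera, get_calibration
def back(n,uv,z):
    c=get_calibration(n);T=c["world_to_cam"];R,t=T[:3,:3],T[:3,3]
    d=R.T@np.array([(uv[0]-c["cx"])/c["fx"],(uv[1]-c["cy"])/c["fy"],1]);o=-R.T@t
    return (o+d*(z-o[2])/d[2])[:2]
def proj(n,p):
    c=get_calibration(n);T=c["world_to_cam"];q=T[:3,:3]@np.asarray(p,float)+T[:3,3]
    return np.array([c["fx"]*q[0]/q[2]+c["cx"],c["fy"]*q[1]/q[2]+c["cy"]])
E
python3 - <<'E'
from h import *
im=read_camera("top");g=im.min(axis=2).astype(int)
m=(cv2.medianBlur(im,5).min(axis=2)>165).astype(np.uint8)
n,l,s,c=cv2.connectedComponentsWithStats(m)
for i in range(1,n):
    x,y,w,h,a=s[i]
    if 300<a<1500 and y>100: print(s[i],c[i].round(1),back("top",(x+w/2-.5,y+h/2-.5),.092).round(4))
for nm,uv,z in [("mill",(372,138),.141),("cup",(375,266),.045),("spread",(372,372),.078),("jar",(609,341),.098),("red",(432,153),.092),("purple",(244,442),.092)]:
    print(nm,back("top",np.array(uv)/1.4,z).round(3))
a=cv2.resize(im[140:285,375:455],None,fx=4,fy=4,interpolation=cv2.INTER_CUBIC)
b=cv2.resize(im[130:275,195:340],None,fx=3,fy=4,interpolation=cv2.INTER_CUBIC)
cv2.imwrite("pics/crop1.png",np.hstack([a,b]))
d=cv2.resize(im[140:285,75:200],None,fx=4,fy=4,interpolation=cv2.INTER_CUBIC)
cv2.imwrite("pics/crop2.png",d)
E
```

```text
[221 210  25  25 460] [233.  222.2] [0.4832 0.0707]
[291 227  25  25 487] [302.9 239.1] [ 0.4472 -0.0723]
[253 254  25  25 492] [265.1 266. ] [0.393  0.0057]
mill [0.729 0.002]
cup [ 0.561 -0.001]
spread [0.394 0.004]
jar [ 0.435 -0.341]
red [ 0.728 -0.09 ]
purple [0.297 0.185]
```

View pics/crop1.png

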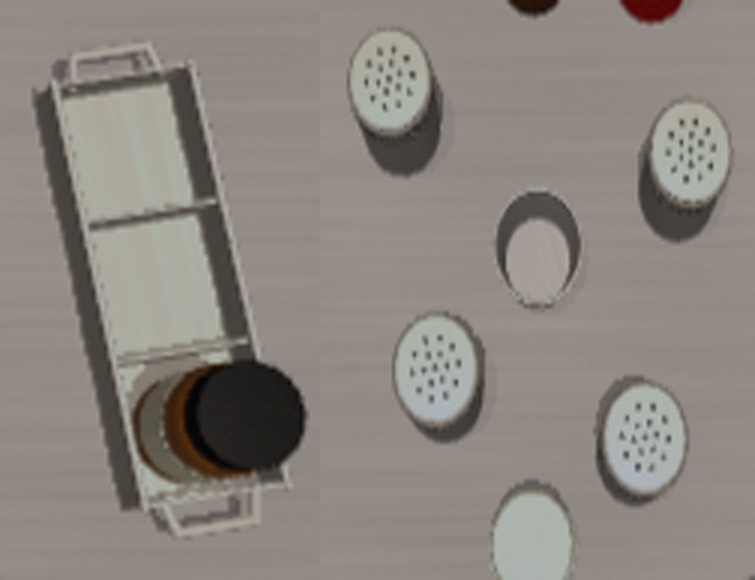

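View pics/crop2.png

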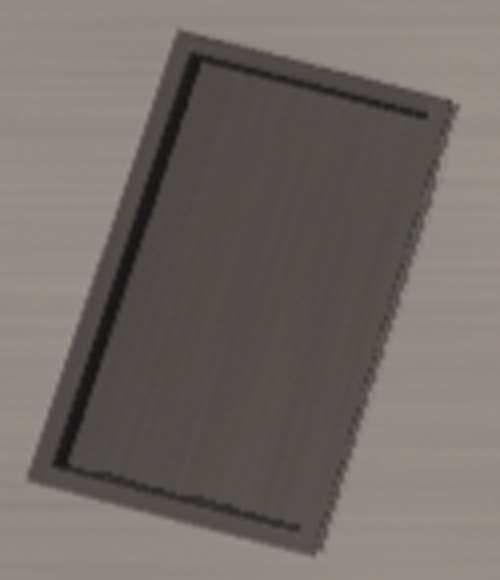

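Crop 1 shows the four steel shakers with pierced caps and, between them, the sauce cup. The rack's far and middle bays are free. Crop 2 shows the tray bare. Next I fit the rack and tray poses from their rim corners.

```bash
python3 - <<'E'
from h import *
from scipy.optimize import least_squares
def fit(pts,loc,z):
    f=lambda p:(np.array([proj("top",(p[0]+np.cos(p[2])*x-np.sin(p[2])*y,p[1]+np.sin(p[2])*x+np.cos(p[2])*y,z)) for x,y in loc])-pts).ravel()
    r=least_squares(f,[.55,0,0]);return r.x,np.abs(r.fun).max()
k=lambda P,o,s:np.array(o)+(np.array(P)+.5)/s-.5
rp=k([(54,90),(193,65),(288,487),(145,507),(92,226),(217,201),(118,358),(247,341)],(375,140),4)
rl=[(121,41),(121,-41),(-121,-41),(-121,41),(40,41),(40,-41),(-40,41),(-40,-41)]
p,e=fit(rp,np.array(rl)/1e3,.038);print("rack",p.round(4),e)
R=lambda p,x,y:np.array([p[0]+np.cos(p[2])*x-np.sin(p[2])*y,p[1]+np.sin(p[2])*x+np.cos(p[2])*y])
print("bays",R(p,0,0),R(p,.08,0))
tp=k([(181,30),(458,103),(318,555),(30,480)],(75,140),4)
q,e=fit(tp,np.array([(132.5,81),(132.5,-81),(-132.5,-81),(-132.5,81)])/1e3,.02);print("tray",q.round(4),e,R(q,-.06,0),R(q,.06,0))
for P in [(390,80),(690,152),(436,369),(645,438)]:
    uv=np.array([195+(P[0]-320+.5)/3-.5,130+(P[1]+.5)/4-.5]);print(uv,back("top",uv,.092).round(4))
E
```

```text
rack [ 0.5156 -0.3316  0.1518] 2.4728451601192205
bays [ 0.5155579  -0.33158834] [ 0.5946376  -0.31948876]
tray [ 0.5195  0.2905 -0.2641] 0.6161492175972967 [0.46162111 0.30619753] [0.57746067 0.27487348]
[218.    149.625] [0.6377 0.1033]
[318.    167.625] [ 0.5979 -0.107 ]
[233.33333333 221.875     ] [0.4835 0.07  ]
[303.    239.125] [ 0.4469 -0.0723]
```

Emit:
arm_command:
  moves:
    - {"delta_pos":[0,0,0],"turn":[0,0,0.2]}
    - {"delta_pos":[0,0,0],"turn":[0,0,0.4]}
    - {"delta_pos":[0,0,0],"turn":[0,0,0.462]}
    - {"delta_pos":[0,0,0],"turn":[0,0,0.462]}
    - {"delta_pos":[0,0,0],"turn":[0,0,0.462]}
  claw: 0
  force: 40

```text
t: 0.65
ee_pos: [0.2218, -0.5842, 0.2322]
tcp_rot: [-0.0, 1.0, 0.001, -0.0]
force: [0.7, 0.8, 0.3]
grip_width: 0.0853
finger_force: 0.0
```

Emit:
arm_command:
  moves:
    - {"delta_pos":[0.4,-0.95,0],"turn":[0,0,0]}
    - {"delta_pos":[0.4,-0.95,0],"turn":[0,0,0]}
    - {"delta_pos":[0.4,-0.95,0],"turn":[0,0,0]}
    - {"delta_pos":[0.4,-0.95,0],"turn":[0,0,0]}
    - {"delta_pos":[0.4,-0.95,0],"turn":[0,0,0]}

```text
t: 1.15
ee_pos: [0.3025, -0.3897, 0.2321]
tcp_rot: [-0.001, 1.0, 0.002, -0.0]
force: [0.4, -0.9, -0.3]
grip_width: 0.0852
finger_force: 0.0
```

Emit:
arm_command:
  moves:
    - {"delta_pos":[0.4,-0.95,0],"turn":[0,0,0]}
    - {"delta_pos":[0.4,-0.95,0],"turn":[0,0,0]}
    - {"delta_pos":[0.4,-0.95,0],"turn":[0,0,0]}
    - {"delta_pos":[0.4,-0.95,0],"turn":[0,0,0]}
    - {"delta_pos":[0.4,-0.95,0],"turn":[0,0,0]}

```text
t: 1.65
ee_pos: [0.383, -0.2008, 0.2326]
tcp_rot: [-0.0, 1.0, 0.003, 0.0]
force: [-0.4, 0.4, -1.4]
grip_width: 0.0852
finger_force: 0.0
```

Emit:
arm_command:
  moves:
    - {"delta_pos":[0.325,-0.66,0],"turn":[0,0,0]}
    - {"delta_pos":[0.325,-0.66,0],"turn":[0,0,0]}
    - {"delta_pos":[0.325,-0.66,0],"turn":[0,0,0]}
    - {"delta_pos":[0.325,-0.66,0],"turn":[0,0,0]}
    - {"delta_pos":[0.325,-0.66,0],"turn":[0,0,0]}

```text
t: 2.15
ee_pos: [0.4473, -0.0721, 0.2324]
tcp_rot: [0.0, 1.0, 0.002, -0.0]
force: [-1.5, -1.0, -0.7]
grip_width: 0.0851
finger_force: 0.0
```

```bash
python3 - <<'E'
from h import *
print(telemetry.state()['ee_pos'])
im=read_camera("side")
def box(im,p,L,W,z,xs,cam):
    P=lambda x,y:proj(cam,(p[0]+np.cos(p[2])*x-np.sin(p[2])*y,p[1]+np.sin(p[2])*x+np.cos(p[2])*y,z))
    for a,b in [((-L,-W),(L,-W)),((L,-W),(L,W)),((L,W),(-L,W)),((-L,W),(-L,-W))]+[((x,-W),(x,W)) for x in xs]:
        cv2.line(im,tuple((P(*a)*16).astype(int)),tuple((P(*b)*16).astype(int)),(0,0,255),1,cv2.LINE_AA,4)
def rings(im,cam):
  for c in [(.6377,.1033),(.5979,-.107),(.4835,.07),(.4469,-.0723)]:
    pts=np.array([proj(cam,(c[0]+.03*np.cos(t),c[1]+.03*np.sin(t),.092)) for t in np.linspace(0,6.3,40)])
    cv2.polylines(im,[(pts*16).astype(int)],True,(255,0,0),1,cv2.LINE_AA,4)
for cam,(u,v,w,h,s) in {"side":(180,110,230,160,3),"top":(200,130,255,160,3)}.items():
    im=read_camera(cam); box(im,(.5156,-.3316,.1518),.121,.041,.038,(-.04,.04),cam); rings(im,cam)
    cv2.imwrite(f"pics/ov_{cam}.png",cv2.resize(im[v:v+h,u:u+w],None,fx=s,fy=s,interpolation=cv2.INTER_CUBIC))
E
```

```text
[ 0.44729663 -0.07212168  0.23238425]
```

View pics/ov_side.png

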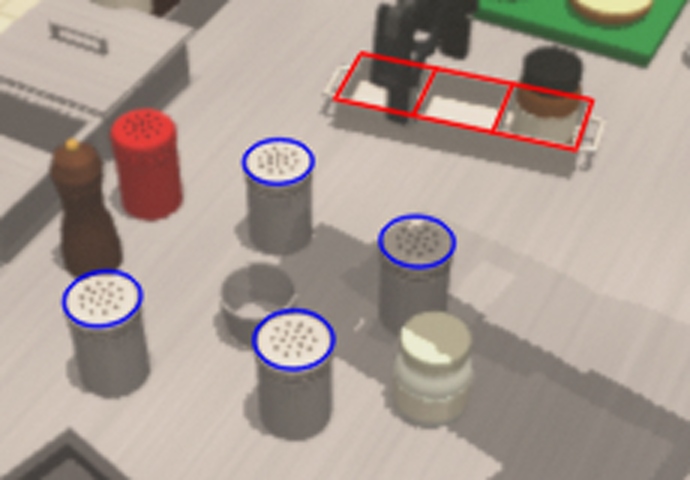

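View pics/ov_top.png

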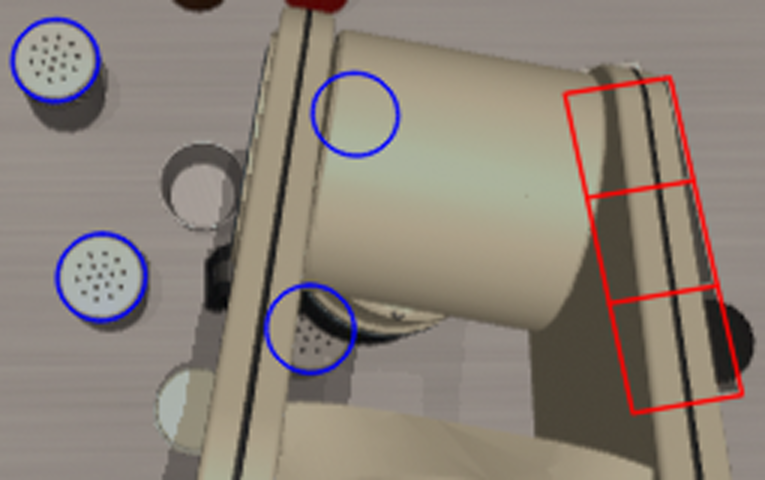

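The rings match all four steel caps in the side view: (278,161), (417,241), (103,297) and (293,340). The rack box sits on its rim with the free bays at the far end. The gripper is above shaker D, so I descend and grip.

Emit:
arm_command:
  moves:
    - {"delta_pos":[0,0,0.25],"turn":[0,0,0]}
    - {"delta_pos":[0,0,0.5],"turn":[0,0,0]}
    - {"delta_pos":[0,0,0.7],"turn":[0,0,0]}
    - {"delta_pos":[0,0,0.8],"turn":[0,0,0]}
    - {"delta_pos":[0,0,0.815],"turn":[0,0,0]}

```text
t: 2.8
ee_pos: [0.4447, -0.0734, 0.0672]
tcp_rot: [-0.0, 1.0, -0.001, -0.003]
force: [-0.2, -0.3, -0.7]
grip_width: 0.0853
finger_force: 0.0
```

Emit:
arm_command:
  moves:
    - {"delta_pos":[0,0,0],"turn":[0,0,0]}
    - {"delta_pos":[0,0,0],"turn":[0,0,0]}
    - {"delta_pos":[0,0,0],"turn":[0,0,0]}
    - {"delta_pos":[0,0,0],"turn":[0,0,0]}
    - {"delta_pos":[0,0,0],"turn":[0,0,0]}
  claw: 1
  force: 45

```text
t: 3.3
ee_pos: [0.4479, -0.0728, 0.0709]
tcp_rot: [0.001, 1.0, 0.0, 0.001]
force: [-1.8, -2.7, 7.9]
grip_width: 0.0584
finger_force: 49.2
```

Emit:
arm_command:
  moves:
    - {"delta_pos":[0,0,0],"turn":[0,0,0]}
    - {"delta_pos":[0,0,0],"turn":[0,0,0]}
    - {"delta_pos":[0,0,0],"turn":[0,0,0]}

```text
t: 3.6
ee_pos: [0.4479, -0.0728, 0.0709]
tcp_rot: [0.001, 1.0, 0.0, 0.001]
force: [-2.2, -3.0, 9.2]
grip_width: 0.0586
finger_force: 49.2
```

Emit:
arm_command:
  moves:
    - {"delta_pos":[0,0,-0.1],"turn":[0,0,0]}
    - {"delta_pos":[0,0,-0.25],"turn":[0,0,0]}
    - {"delta_pos":[0,0,-0.45],"turn":[0,0,0]}
    - {"delta_pos":[0,0,-0.65],"turn":[0,0,0]}
    - {"delta_pos":[0,0,-0.75],"turn":[0,0,0]}

```text
t: 4.1
ee_pos: [0.4479, -0.0724, 0.223]
tcp_rot: [0.0, 1.0, 0.0, 0.002]
force: [1.2, 0.3, -4.9]
grip_width: 0.0584
finger_force: 51.7
```

Emit:
arm_command:
  moves:
    - {"delta_pos":[0,0,0],"turn":[0,0,0]}
    - {"delta_pos":[0,0,0],"turn":[0,0,0]}
    - {"delta_pos":[0,0,0],"turn":[0,0,0]}
    - {"delta_pos":[0,0,0],"turn":[0,0,0]}
    - {"delta_pos":[0,0,0],"turn":[0,0,0]}

```text
t: 4.6
ee_pos: [0.4462, -0.0722, 0.2182]
tcp_rot: [-0.0, 1.0, -0.0, -0.001]
force: [0.3, -0.5, -3.4]
grip_width: 0.0584
finger_force: 51.6
```

Emit:
arm_command:
  moves:
    - {"delta_pos":[0,0,0],"turn":[0,0,0]}
    - {"delta_pos":[0,0,0],"turn":[0,0,0]}
    - {"delta_pos":[0,0,0],"turn":[0,0,0]}

```text
t: 4.9
ee_pos: [0.4468, -0.0723, 0.2192]
tcp_rot: [-0.0, 1.0, -0.0, -0.0]
force: [0.2, 0.2, -3.5]
grip_width: 0.0583
finger_force: 51.6
```

D weighs about 3.5 N, so it is full. It goes to the far rack bay.

Emit:
arm_command:
  moves:
    - {"delta_pos":[0.08,0.13,0],"turn":[0,0,0]}
    - {"delta_pos":[0.2,0.33,0],"turn":[0,0,0]}
    - {"delta_pos":[0.32,0.53,0],"turn":[0,0,0]}
    - {"delta_pos":[0.44,0.73,0],"turn":[0,0,0]}
    - {"delta_pos":[0.56,0.93,0],"turn":[0,0,0]}

```text
t: 5.4
ee_pos: [0.5596, -0.26, 0.2192]
tcp_rot: [-0.0, 1.0, -0.0, -0.0]
force: [1.0, -0.4, -4.0]
grip_width: 0.0586
finger_force: 51.5
```

Emit:
arm_command:
  moves:
    - {"delta_pos":[0.1,0.17,0],"turn":[0,0,0]}
    - {"delta_pos":[0.16,0.27,0],"turn":[0,0,0]}
    - {"delta_pos":[0.1785,0.306,0],"turn":[0,0,0]}
    - {"delta_pos":[0.1785,0.306,0],"turn":[0,0,0]}
    - {"delta_pos":[0.1785,0.306,0],"turn":[0,0,0]}

```text
t: 5.9
ee_pos: [0.5937, -0.3184, 0.2189]
tcp_rot: [-0.001, 1.0, 0.0, -0.001]
force: [0.1, 0.9, -3.3]
grip_width: 0.0584
finger_force: 51.5
```

```bash
python3 - <<'E'
from h import *
print(telemetry.state()['ee_pos'])
im=read_camera("side");cv2.imwrite("pics/s2.png",cv2.resize(im[30:210,230:430],None,fx=3.2,fy=3.2,interpolation=cv2.INTER_CUBIC))
E
```

```text
[ 0.59374276 -0.31843154  0.21892222]
```

View pics/s2.png

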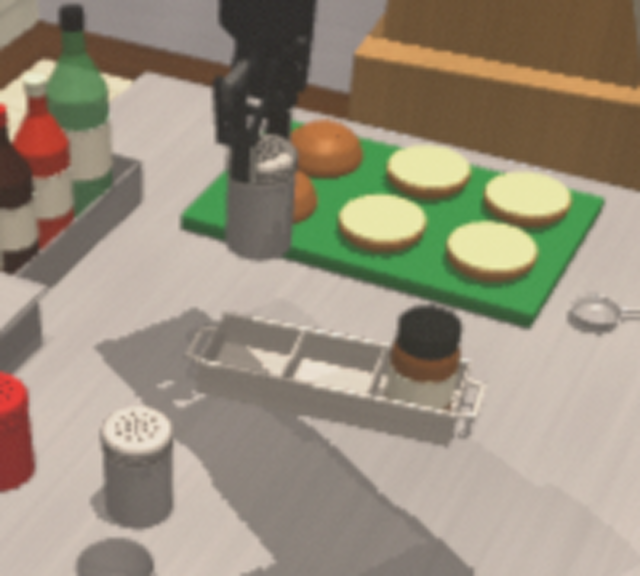

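The picture shows shaker D held upright at (262,210), above the free far bay at (255,350). I lower it.

Emit:
arm_command:
  moves:
    - {"delta_pos":[0,0,0.2],"turn":[0,0,0]}
    - {"delta_pos":[0,0,0.4],"turn":[0,0,0]}
    - {"delta_pos":[0,0,0.54],"turn":[0,0,0]}
    - {"delta_pos":[0,0,0.63],"turn":[0,0,0]}
    - {"delta_pos":[0,0,0.68],"turn":[0,0,0]}

```text
t: 6.45
ee_pos: [0.5939, -0.3184, 0.0821]
tcp_rot: [-0.001, 1.0, 0.0, -0.001]
force: [0.3, 0.0, -3.3]
grip_width: 0.0583
finger_force: 51.5
```

Emit:
arm_command:
  moves:
    - {"delta_pos":[0,0,0.015],"turn":[0,0,0]}
    - {"delta_pos":[0,0,0.025],"turn":[0,0,0]}
    - {"delta_pos":[0,0,0.035],"turn":[0,0,0]}
    - {"delta_pos":[0,0,0.035],"turn":[0,0,0]}
    - {"delta_pos":[0,0,0.035],"turn":[0,0,0]}

```text
t: 6.95
ee_pos: [0.5949, -0.3198, 0.0772]
tcp_rot: [0.0, 1.0, -0.0, 0.001]
force: [-0.4, 0.3, -4.1]
grip_width: 0.0583
finger_force: 51.5
```

Emit:
arm_command:
  moves:
    - {"delta_pos":[0,0,0.01],"turn":[0,0,0]}
    - {"delta_pos":[0,0,0.015],"turn":[0,0,0]}
    - {"delta_pos":[0,0,0.015],"turn":[0,0,0]}

```text
t: 7.25
ee_pos: [0.5949, -0.3196, 0.0741]
tcp_rot: [0.0, 1.0, -0.0, 0.0]
force: [-1.2, 0.5, 2.9]
grip_width: 0.0581
finger_force: 51.9
```

Emit:
arm_command:
  moves:
    - {"delta_pos":[0,0,0],"turn":[0,0,0]}
    - {"delta_pos":[0,0,0],"turn":[0,0,0]}
    - {"delta_pos":[0,0,0],"turn":[0,0,0]}
    - {"delta_pos":[0,0,0],"turn":[0,0,0]}
    - {"delta_pos":[0,0,0],"turn":[0,0,0]}
  claw: 0

```text
t: 7.75
ee_pos: [0.5946, -0.3196, 0.0734]
tcp_rot: [0.0, 1.0, -0.0, 0.0]
force: [-0.1, -0.8, 0.2]
grip_width: 0.0856
finger_force: 0.0
```

Emit:
arm_command:
  moves:
    - {"delta_pos":[0,0,-0.1],"turn":[0,0,0]}
    - {"delta_pos":[0,0,-0.3],"turn":[0,0,0]}
    - {"delta_pos":[0,0,-0.5],"turn":[0,0,0]}
    - {"delta_pos":[0,0,-0.73],"turn":[0,0,0]}
    - {"delta_pos":[0,0,-0.73],"turn":[0,0,0]}

```text
t: 8.25
ee_pos: [0.5981, -0.3215, 0.227]
tcp_rot: [0.003, 1.0, -0.0, 0.005]
force: [0.8, 0.6, -0.1]
grip_width: 0.0855
finger_force: 0.0
```

Emit:
arm_command:
  moves:
    - {"delta_pos":[0,-0.15,0],"turn":[0,0,0]}
    - {"delta_pos":[0,-0.4,0],"turn":[0,0,0]}
    - {"delta_pos":[0,-0.65,0],"turn":[0,0,0]}
    - {"delta_pos":[0.015,-0.87,0],"turn":[0,0,0]}
    - {"delta_pos":[0.015,-1.0,0],"turn":[0,0,0]}

```text
t: 8.75
ee_pos: [0.5973, -0.1165, 0.2192]
tcp_rot: [-0.0, 1.0, 0.001, -0.0]
force: [0.0, -0.6, -0.4]
grip_width: 0.0856
finger_force: 0.0
```

Emit:
arm_command:
  moves:
    - {"delta_pos":[0,-0.06,0],"turn":[0,0,0]}
    - {"delta_pos":[0,-0.06,0],"turn":[0,0,0]}
    - {"delta_pos":[0,-0.06,0],"turn":[0,0,0]}
    - {"delta_pos":[0,-0.06,0],"turn":[0,0,0]}
    - {"delta_pos":[0,-0.06,0],"turn":[0,0,0]}

```text
t: 9.25
ee_pos: [0.5976, -0.1089, 0.2193]
tcp_rot: [0.0, 1.0, -0.001, 0.0]
force: [0.4, -0.3, 0.5]
grip_width: 0.0853
finger_force: 0.0
```

Emit:
arm_command:
  moves:
    - {"delta_pos":[0,0,0.2],"turn":[0,0,0]}
    - {"delta_pos":[0,0,0.4],"turn":[0,0,0]}
    - {"delta_pos":[0,0,0.6],"turn":[0,0,0]}
    - {"delta_pos":[0,0,0.7],"turn":[0,0,0]}
    - {"delta_pos":[0,0,0.75],"turn":[0,0,0]}

```text
t: 9.75
ee_pos: [0.5961, -0.1081, 0.0669]
tcp_rot: [-0.0, 1.0, -0.001, -0.002]
force: [0.1, 0.4, -0.0]
grip_width: 0.0854
finger_force: 0.0
```

Emit:
arm_command:
  moves:
    - {"delta_pos":[0,0,0],"turn":[0,0,0]}
    - {"delta_pos":[0,0,0],"turn":[0,0,0]}
    - {"delta_pos":[0,0,0],"turn":[0,0,0]}
    - {"delta_pos":[0,0,0],"turn":[0,0,0]}
    - {"delta_pos":[0,0,0],"turn":[0,0,0]}

```text
t: 10.25
ee_pos: [0.5981, -0.1076, 0.0704]
tcp_rot: [0.0, 1.0, 0.0, 0.001]
force: [1.1, -0.2, -0.1]
grip_width: 0.0857
finger_force: 0.0
```

Emit:
arm_command:
  moves:
    - {"delta_pos":[0,0,0],"turn":[0,0,0]}
    - {"delta_pos":[0,0,0],"turn":[0,0,0]}
    - {"delta_pos":[0,0,0],"turn":[0,0,0]}
    - {"delta_pos":[0,0,0],"turn":[0,0,0]}
    - {"delta_pos":[0,0,0],"turn":[0,0,0]}
  claw: 1
  force: 45

```text
t: 10.75
ee_pos: [0.5978, -0.1075, 0.0701]
tcp_rot: [0.0, 1.0, 0.0, 0.0]
force: [-1.2, 0.9, 5.5]
grip_width: 0.0583
finger_force: 47.7
```

Emit:
arm_command:
  moves:
    - {"delta_pos":[0,0,0],"turn":[0,0,0]}
    - {"delta_pos":[0,0,0],"turn":[0,0,0]}
    - {"delta_pos":[0,0,0],"turn":[0,0,0]}

```text
t: 11.05
ee_pos: [0.5978, -0.1075, 0.0701]
tcp_rot: [0.0, 1.0, 0.0, 0.0]
force: [-1.1, 1.0, 4.7]
grip_width: 0.0586
finger_force: 47.7
```

Emit:
arm_command:
  moves:
    - {"delta_pos":[0,0,-0.1],"turn":[0,0,0]}
    - {"delta_pos":[0,0,-0.25],"turn":[0,0,0]}
    - {"delta_pos":[0,0,-0.45],"turn":[0,0,0]}
    - {"delta_pos":[0,0,-0.65],"turn":[0,0,0]}
    - {"delta_pos":[0,0,-0.75],"turn":[0,0,0]}

```text
t: 11.55
ee_pos: [0.5989, -0.1077, 0.223]
tcp_rot: [0.0, 1.0, 0.0, 0.002]
force: [-0.4, -0.1, -0.6]
grip_width: 0.0583
finger_force: 48.6
```

Emit:
arm_command:
  moves:
    - {"delta_pos":[0,0,0],"turn":[0,0,0]}
    - {"delta_pos":[0,0,0],"turn":[0,0,0]}
    - {"delta_pos":[0,0,0],"turn":[0,0,0]}
    - {"delta_pos":[0,0,0],"turn":[0,0,0]}
    - {"delta_pos":[0,0,0],"turn":[0,0,0]}

```text
t: 12.05
ee_pos: [0.5969, -0.1074, 0.218]
tcp_rot: [-0.0, 1.0, -0.0, -0.001]
force: [-0.1, -0.3, -0.9]
grip_width: 0.0588
finger_force: 48.6
```

Emit:
arm_command:
  moves:
    - {"delta_pos":[0,0,0],"turn":[0,0,0]}
    - {"delta_pos":[0,0,0],"turn":[0,0,0]}
    - {"delta_pos":[0,0,0],"turn":[0,0,0]}

```text
t: 12.35
ee_pos: [0.5975, -0.1075, 0.2193]
tcp_rot: [-0.0, 1.0, -0.0, -0.0]
force: [-0.7, 0.6, -0.7]
grip_width: 0.0588
finger_force: 48.6
```

B reads about 0.7 N, so it is empty. It goes to the far part of the tray.

Emit:
arm_command:
  moves:
    - {"delta_pos":[-0.01,-0.15,0],"turn":[0,0,0]}
    - {"delta_pos":[-0.02,-0.36,0],"turn":[0,0,0]}
    - {"delta_pos":[-0.03,-0.57,0],"turn":[0,0,0]}
    - {"delta_pos":[-0.04,-0.78,0],"turn":[0,0,0]}
    - {"delta_pos":[-0.05,-1.0,0],"turn":[0,0,0]}

```text
t: 12.85
ee_pos: [0.5874, 0.0939, 0.2196]
tcp_rot: [0.0, 1.0, -0.0, 0.0]
force: [0.2, 0.0, -1.9]
grip_width: 0.0585
finger_force: 48.7
```

Emit:
arm_command:
  moves:
    - {"delta_pos":[-0.01,-0.22,0],"turn":[0,0,0]}
    - {"delta_pos":[-0.02,-0.44,0],"turn":[0,0,0]}
    - {"delta_pos":[-0.03,-0.64,0],"turn":[0,0,0]}
    - {"delta_pos":[-0.04,-0.8,0],"turn":[0,0,0]}
    - {"delta_pos":[-0.05,-0.91,0],"turn":[0,0,0]}

```text
t: 13.35
ee_pos: [0.5772, 0.277, 0.2195]
tcp_rot: [-0.0, 1.0, 0.001, 0.0]
force: [-0.0, 0.0, -0.2]
grip_width: 0.0583
finger_force: 48.8
```

Emit:
arm_command:
  moves:
    - {"delta_pos":[0,0,0],"turn":[0,0,0]}
    - {"delta_pos":[0,0,0.2],"turn":[0,0,0]}
    - {"delta_pos":[0,0,0.4],"turn":[0,0,0]}
    - {"delta_pos":[0,0,0.55],"turn":[0,0,0]}
    - {"delta_pos":[0,0,0.65],"turn":[0,0,0]}

```text
t: 13.85
ee_pos: [0.5765, 0.273, 0.0869]
tcp_rot: [0.001, 1.0, -0.0, -0.001]
force: [-0.4, -0.2, -1.4]
grip_width: 0.0586
finger_force: 48.8
```

Emit:
arm_command:
  moves:
    - {"delta_pos":[0,0,0.03],"turn":[0,0,0]}
    - {"delta_pos":[0,0,0.05],"turn":[0,0,0]}
    - {"delta_pos":[0,0,0.065],"turn":[0,0,0]}
    - {"delta_pos":[0,0,0.065],"turn":[0,0,0]}
    - {"delta_pos":[0,0,0.065],"turn":[0,0,0]}

```text
t: 14.35
ee_pos: [0.5782, 0.2747, 0.0775]
tcp_rot: [-0.0, 1.0, -0.0, 0.001]
force: [0.2, -0.2, -0.8]
grip_width: 0.0588
finger_force: 48.8
```

Emit:
arm_command:
  moves:
    - {"delta_pos":[0,0,0.01],"turn":[0,0,0]}
    - {"delta_pos":[0,0,0.02],"turn":[0,0,0]}
    - {"delta_pos":[0,0,0.025],"turn":[0,0,0]}
    - {"delta_pos":[0,0,0.025],"turn":[0,0,0]}

```text
t: 14.75
ee_pos: [0.5778, 0.2746, 0.0721]
tcp_rot: [-0.0, 1.0, 0.0, 0.0]
force: [-0.8, -0.4, 4.2]
grip_width: 0.0583
finger_force: 49.4
```

Emit:
arm_command:
  moves:
    - {"delta_pos":[0,0,0],"turn":[0,0,0]}
    - {"delta_pos":[0,0,0],"turn":[0,0,0]}
    - {"delta_pos":[0,0,0],"turn":[0,0,0]}
    - {"delta_pos":[0,0,0],"turn":[0,0,0]}
    - {"delta_pos":[0,0,0],"turn":[0,0,0]}
  claw: 0

```text
t: 15.25
ee_pos: [0.5775, 0.2745, 0.0713]
tcp_rot: [0.0, 1.0, -0.0, -0.0]
force: [0.1, -0.0, 0.1]
grip_width: 0.0856
finger_force: 0.0
```

Emit:
arm_command:
  moves:
    - {"delta_pos":[0,0,-0.1],"turn":[0,0,0]}
    - {"delta_pos":[0,0,-0.3],"turn":[0,0,0]}
    - {"delta_pos":[0,0,-0.5],"turn":[0,0,0]}
    - {"delta_pos":[0,0,-0.74],"turn":[0,0,0]}
    - {"delta_pos":[0,0,-0.74],"turn":[0,0,0]}

```text
t: 15.75
ee_pos: [0.5813, 0.2762, 0.2268]
tcp_rot: [-0.003, 1.0, -0.0, 0.006]
force: [0.6, -0.0, -0.1]
grip_width: 0.0854
finger_force: 0.0
```

Emit:
arm_command:
  moves:
    - {"delta_pos":[0.05,0.15,0],"turn":[0,0,0]}
    - {"delta_pos":[0.13,0.37,0],"turn":[0,0,0]}
    - {"delta_pos":[0.21,0.6,0],"turn":[0,0,0]}
    - {"delta_pos":[0.28,0.8,0],"turn":[0,0,0]}
    - {"delta_pos":[0.3,0.857,0],"turn":[0,0,0]}

```text
t: 16.25
ee_pos: [0.6385, 0.0993, 0.2191]
tcp_rot: [0.0, 1.0, -0.002, 0.0]
force: [0.7, 0.5, 0.7]
grip_width: 0.0855
finger_force: 0.0
```

Emit:
arm_command:
  moves:
    - {"delta_pos":[0,0,0],"turn":[0,0,0]}
    - {"delta_pos":[0,0,0],"turn":[0,0,0]}
    - {"delta_pos":[0,0,0],"turn":[0,0,0]}

```text
t: 16.55
ee_pos: [0.637, 0.1046, 0.2193]
tcp_rot: [-0.0, 1.0, 0.001, -0.0]
force: [-0.0, -0.4, 0.7]
grip_width: 0.0855
finger_force: 0.0
```

Emit:
arm_command:
  moves:
    - {"delta_pos":[0,0,0.2],"turn":[0,0,0]}
    - {"delta_pos":[0,0,0.4],"turn":[0,0,0]}
    - {"delta_pos":[0,0,0.6],"turn":[0,0,0]}
    - {"delta_pos":[0,0,0.7],"turn":[0,0,0]}
    - {"delta_pos":[0,0,0.75],"turn":[0,0,0]}

```text
t: 17.05
ee_pos: [0.6356, 0.1045, 0.0669]
tcp_rot: [0.0, 1.0, 0.001, -0.002]
force: [-0.1, 0.1, 0.2]
grip_width: 0.0857
finger_force: 0.0
```

Emit:
arm_command:
  moves:
    - {"delta_pos":[0,0,0],"turn":[0,0,0]}
    - {"delta_pos":[0,0,0],"turn":[0,0,0]}
    - {"delta_pos":[0,0,0],"turn":[0,0,0]}
    - {"delta_pos":[0,0,0],"turn":[0,0,0]}
    - {"delta_pos":[0,0,0],"turn":[0,0,0]}

```text
t: 17.55
ee_pos: [0.6381, 0.1031, 0.0705]
tcp_rot: [-0.0, 1.0, -0.0, 0.001]
force: [0.6, 0.2, -0.3]
grip_width: 0.0851
finger_force: 0.0
```

Emit:
arm_command:
  moves:
    - {"delta_pos":[0,0,0],"turn":[0,0,0]}
    - {"delta_pos":[0,0,0],"turn":[0,0,0]}
    - {"delta_pos":[0,0,0],"turn":[0,0,0]}
    - {"delta_pos":[0,0,0],"turn":[0,0,0]}
    - {"delta_pos":[0,0,0],"turn":[0,0,0]}
  claw: 1
  force: 45

```text
t: 18.05
ee_pos: [0.638, 0.1031, 0.0701]
tcp_rot: [-0.0, 1.0, -0.0, 0.0]
force: [-0.3, 1.0, 5.6]
grip_width: 0.0585
finger_force: 47.9
```

Emit:
arm_command:
  moves:
    - {"delta_pos":[0,0,0],"turn":[0,0,0]}
    - {"delta_pos":[0,0,0],"turn":[0,0,0]}
    - {"delta_pos":[0,0,0],"turn":[0,0,0]}

```text
t: 18.35
ee_pos: [0.638, 0.1031, 0.0701]
tcp_rot: [-0.0, 1.0, -0.0, 0.0]
force: [-1.0, -0.1, 5.8]
grip_width: 0.0586
finger_force: 47.9
```

Emit:
arm_command:
  moves:
    - {"delta_pos":[0,0,-0.1],"turn":[0,0,0]}
    - {"delta_pos":[0,0,-0.25],"turn":[0,0,0]}
    - {"delta_pos":[0,0,-0.45],"turn":[0,0,0]}
    - {"delta_pos":[0,0,-0.65],"turn":[0,0,0]}
    - {"delta_pos":[0,0,-0.75],"turn":[0,0,0]}

```text
t: 18.85
ee_pos: [0.6389, 0.1032, 0.223]
tcp_rot: [-0.0, 1.0, -0.0, 0.002]
force: [0.5, -1.1, -0.7]
grip_width: 0.0584
finger_force: 48.9
```

Emit:
arm_command:
  moves:
    - {"delta_pos":[0,0,0],"turn":[0,0,0]}
    - {"delta_pos":[0,0,0],"turn":[0,0,0]}
    - {"delta_pos":[0,0,0],"turn":[0,0,0]}
    - {"delta_pos":[0,0,0],"turn":[0,0,0]}
    - {"delta_pos":[0,0,0],"turn":[0,0,0]}

```text
t: 19.35
ee_pos: [0.6369, 0.103, 0.2179]
tcp_rot: [0.0, 1.0, 0.0, -0.001]
force: [0.4, 0.7, -1.5]
grip_width: 0.0585
finger_force: 49.0
```

Emit:
arm_command:
  moves:
    - {"delta_pos":[0,0,0],"turn":[0,0,0]}
    - {"delta_pos":[0,0,0],"turn":[0,0,0]}
    - {"delta_pos":[0,0,0],"turn":[0,0,0]}

```text
t: 19.65
ee_pos: [0.6375, 0.1031, 0.2193]
tcp_rot: [-0.0, 1.0, -0.0, -0.0]
force: [-0.4, -0.6, -1.4]
grip_width: 0.0586
finger_force: 49.0
```

A reads about 1.4 N, so it is empty too. It goes to the near part of the tray.

Emit:
arm_command:
  moves:
    - {"delta_pos":[-0.11,-0.13,0],"turn":[0,0,0]}
    - {"delta_pos":[-0.26,-0.3,0],"turn":[0,0,0]}
    - {"delta_pos":[-0.4,-0.46,0],"turn":[0,0,0]}
    - {"delta_pos":[-0.54,-0.62,0],"turn":[0,0,0]}
    - {"delta_pos":[-0.68,-0.78,0],"turn":[0,0,0]}

```text
t: 20.15
ee_pos: [0.5005, 0.2602, 0.2197]
tcp_rot: [-0.0, 1.0, -0.0, 0.0]
force: [0.4, 0.6, -1.7]
grip_width: 0.0588
finger_force: 49.0
```

Emit:
arm_command:
  moves:
    - {"delta_pos":[-0.12,-0.14,0],"turn":[0,0,0]}
    - {"delta_pos":[-0.18,-0.21,0],"turn":[0,0,0]}
    - {"delta_pos":[-0.2,-0.235,0],"turn":[0,0,0]}
    - {"delta_pos":[-0.2,-0.235,0],"turn":[0,0,0]}
    - {"delta_pos":[-0.2,-0.235,0],"turn":[0,0,0]}

```text
t: 20.65
ee_pos: [0.4623, 0.3056, 0.2195]
tcp_rot: [0.0, 1.0, -0.0, 0.0]
force: [0.5, -0.6, -0.4]
grip_width: 0.0584
finger_force: 49.0
```

Emit:
arm_command:
  moves:
    - {"delta_pos":[0,0,0],"turn":[0,0,0]}
    - {"delta_pos":[0,0,0.2],"turn":[0,0,0]}
    - {"delta_pos":[0,0,0.4],"turn":[0,0,0]}
    - {"delta_pos":[0,0,0.55],"turn":[0,0,0]}
    - {"delta_pos":[0,0,0.65],"turn":[0,0,0]}

```text
t: 21.15
ee_pos: [0.4613, 0.3046, 0.0871]
tcp_rot: [0.001, 1.0, -0.001, -0.001]
force: [-0.3, -0.1, -0.9]
grip_width: 0.0581
finger_force: 49.0
```

Emit:
arm_command:
  moves:
    - {"delta_pos":[0,0,0.03],"turn":[0,0,0]}
    - {"delta_pos":[0,0,0.05],"turn":[0,0,0]}
    - {"delta_pos":[0,0,0.065],"turn":[0,0,0]}
    - {"delta_pos":[0,0,0.065],"turn":[0,0,0]}
    - {"delta_pos":[0,0,0.065],"turn":[0,0,0]}

```text
t: 21.65
ee_pos: [0.4621, 0.3064, 0.0773]
tcp_rot: [-0.0, 1.0, -0.0, 0.001]
force: [-0.2, 0.3, -1.7]
grip_width: 0.0587
finger_force: 48.9
```

Emit:
arm_command:
  moves:
    - {"delta_pos":[0,0,0.01],"turn":[0,0,0]}
    - {"delta_pos":[0,0,0.02],"turn":[0,0,0]}
    - {"delta_pos":[0,0,0.025],"turn":[0,0,0]}
    - {"delta_pos":[0,0,0.025],"turn":[0,0,0]}

```text
t: 22.05
ee_pos: [0.4619, 0.3063, 0.0721]
tcp_rot: [-0.0, 1.0, 0.0, 0.0]
force: [-0.6, -0.2, 6.0]
grip_width: 0.0581
finger_force: 49.6
```

Emit:
arm_command:
  moves:
    - {"delta_pos":[0,0,0],"turn":[0,0,0]}
    - {"delta_pos":[0,0,0],"turn":[0,0,0]}
    - {"delta_pos":[0,0,0],"turn":[0,0,0]}
    - {"delta_pos":[0,0,0],"turn":[0,0,0]}
    - {"delta_pos":[0,0,0],"turn":[0,0,0]}
  claw: 0

```text
t: 22.55
ee_pos: [0.4615, 0.3061, 0.0713]
tcp_rot: [0.0, 1.0, -0.0, -0.0]
force: [0.4, 0.1, 0.6]
grip_width: 0.0851
finger_force: 0.0
```

Emit:
arm_command:
  moves:
    - {"delta_pos":[0,0,-0.1],"turn":[0,0,0]}
    - {"delta_pos":[0,0,-0.3],"turn":[0,0,0]}
    - {"delta_pos":[0,0,-0.5],"turn":[0,0,0]}
    - {"delta_pos":[0,0,-0.74],"turn":[0,0,0]}
    - {"delta_pos":[0,0,-0.74],"turn":[0,0,0]}

```text
t: 23.05
ee_pos: [0.4649, 0.3082, 0.2259]
tcp_rot: [-0.003, 1.0, -0.0, 0.005]
force: [-0.2, -0.0, 1.8]
grip_width: 0.0855
finger_force: 0.0
```

Emit:
arm_command:
  moves:
    - {"delta_pos":[0.02,0.15,0],"turn":[0,0,0]}
    - {"delta_pos":[0.04,0.37,0],"turn":[0,0,0]}
    - {"delta_pos":[0.06,0.6,0],"turn":[0,0,0]}
    - {"delta_pos":[0.08,0.8,0],"turn":[0,0,0]}
    - {"delta_pos":[0.09,0.98,0],"turn":[0,0,0]}

```text
t: 23.55
ee_pos: [0.4792, 0.1082, 0.2189]
tcp_rot: [0.0, 1.0, -0.0, -0.0]
force: [0.4, -0.6, 0.9]
grip_width: 0.0854
finger_force: 0.0
```

Emit:
arm_command:
  moves:
    - {"delta_pos":[0.01,0.15,0],"turn":[0,0,0]}
    - {"delta_pos":[0.02,0.2,0],"turn":[0,0,0]}
    - {"delta_pos":[0.02,0.2,0],"turn":[0,0,0]}
    - {"delta_pos":[0.02,0.2,0],"turn":[0,0,0]}
    - {"delta_pos":[0.02,0.2,0],"turn":[0,0,0]}

```text
t: 24.05
ee_pos: [0.4835, 0.0712, 0.2193]
tcp_rot: [-0.0, 1.0, 0.001, -0.0]
force: [-0.2, 0.5, 0.1]
grip_width: 0.0853
finger_force: 0.0
```

Emit:
arm_command:
  moves:
    - {"delta_pos":[0,0,0.2],"turn":[0,0,0]}
    - {"delta_pos":[0,0,0.4],"turn":[0,0,0]}
    - {"delta_pos":[0,0,0.6],"turn":[0,0,0]}
    - {"delta_pos":[0,0,0.7],"turn":[0,0,0]}
    - {"delta_pos":[0,0,0.75],"turn":[0,0,0]}

```text
t: 24.55
ee_pos: [0.4822, 0.071, 0.0673]
tcp_rot: [0.0, 1.0, 0.001, -0.002]
force: [-0.5, 0.2, -0.4]
grip_width: 0.0855
finger_force: 0.0
```

Emit:
arm_command:
  moves:
    - {"delta_pos":[0,0,0],"turn":[0,0,0]}
    - {"delta_pos":[0,0,0],"turn":[0,0,0]}
    - {"delta_pos":[0,0,0],"turn":[0,0,0]}
    - {"delta_pos":[0,0,0],"turn":[0,0,0]}
    - {"delta_pos":[0,0,0],"turn":[0,0,0]}

```text
t: 25.05
ee_pos: [0.4841, 0.0701, 0.0703]
tcp_rot: [-0.0, 1.0, -0.0, 0.001]
force: [-0.1, -0.5, 0.2]
grip_width: 0.0854
finger_force: 0.0
```

Emit:
arm_command:
  moves:
    - {"delta_pos":[0,0,0],"turn":[0,0,0]}
    - {"delta_pos":[0,0,0],"turn":[0,0,0]}
    - {"delta_pos":[0,0,0],"turn":[0,0,0]}
    - {"delta_pos":[0,0,0],"turn":[0,0,0]}
    - {"delta_pos":[0,0,0],"turn":[0,0,0]}
  claw: 1
  force: 45

```text
t: 25.55
ee_pos: [0.4839, 0.0702, 0.07]
tcp_rot: [-0.0, 1.0, -0.0, 0.0]
force: [-1.8, 0.4, 5.8]
grip_width: 0.0584
finger_force: 47.0
```

Emit:
arm_command:
  moves:
    - {"delta_pos":[0,0,0],"turn":[0,0,0]}
    - {"delta_pos":[0,0,0],"turn":[0,0,0]}
    - {"delta_pos":[0,0,0],"turn":[0,0,0]}

```text
t: 25.85
ee_pos: [0.4839, 0.0703, 0.07]
tcp_rot: [-0.0, 1.0, -0.0, 0.0]
force: [-0.2, 0.9, 5.8]
grip_width: 0.0584
finger_force: 47.0
```

Emit:
arm_command:
  moves:
    - {"delta_pos":[0,0,-0.1],"turn":[0,0,0]}
    - {"delta_pos":[0,0,-0.25],"turn":[0,0,0]}
    - {"delta_pos":[0,0,-0.45],"turn":[0,0,0]}
    - {"delta_pos":[0,0,-0.65],"turn":[0,0,0]}
    - {"delta_pos":[0,0,-0.75],"turn":[0,0,0]}

```text
t: 26.35
ee_pos: [0.4843, 0.0701, 0.2222]
tcp_rot: [-0.0, 1.0, -0.0, 0.002]
force: [1.0, -0.9, -5.6]
grip_width: 0.0584
finger_force: 51.9
```

Emit:
arm_command:
  moves:
    - {"delta_pos":[0,0,0],"turn":[0,0,0]}
    - {"delta_pos":[0,0,0],"turn":[0,0,0]}
    - {"delta_pos":[0,0,0],"turn":[0,0,0]}
    - {"delta_pos":[0,0,0],"turn":[0,0,0]}
    - {"delta_pos":[0,0,0],"turn":[0,0,0]}

```text
t: 26.85
ee_pos: [0.4829, 0.07, 0.2181]
tcp_rot: [0.0, 1.0, -0.0, -0.001]
force: [0.7, 0.9, -4.3]
grip_width: 0.0583
finger_force: 51.9
```

Emit:
arm_command:
  moves:
    - {"delta_pos":[0,0,0],"turn":[0,0,0]}
    - {"delta_pos":[0,0,0],"turn":[0,0,0]}
    - {"delta_pos":[0,0,0],"turn":[0,0,0]}

```text
t: 27.15
ee_pos: [0.4835, 0.0701, 0.2193]
tcp_rot: [0.0, 1.0, -0.0, -0.0]
force: [-0.4, 0.6, -5.1]
grip_width: 0.0585
finger_force: 51.9
```

C reads about 4.7 N, so it is full. It goes to the middle bay.

Emit:
arm_command:
  moves:
    - {"delta_pos":[0.01,0.1,0],"turn":[0,0,0]}
    - {"delta_pos":[0.03,0.3,0],"turn":[0,0,0]}
    - {"delta_pos":[0.05,0.5,0],"turn":[0,0,0]}
    - {"delta_pos":[0.06,0.7,0],"turn":[0,0,0]}
    - {"delta_pos":[0.07,0.9,0],"turn":[0,0,0]}

```text
t: 27.65
ee_pos: [0.4976, -0.1115, 0.2196]
tcp_rot: [0.0, 1.0, 0.0, 0.0]
force: [0.4, 0.4, -4.7]
grip_width: 0.0587
finger_force: 51.6
```

Emit:
arm_command:
  moves:
    - {"delta_pos":[0.02,0.2,0],"turn":[0,0,0]}
    - {"delta_pos":[0.03,0.4,0],"turn":[0,0,0]}
    - {"delta_pos":[0.05,0.6,0],"turn":[0,0,0]}
    - {"delta_pos":[0.06,0.78,0],"turn":[0,0,0]}
    - {"delta_pos":[0.07,0.93,0],"turn":[0,0,0]}

```text
t: 28.15
ee_pos: [0.5115, -0.2981, 0.2194]
tcp_rot: [0.0, 1.0, -0.0, 0.0]
force: [0.2, -0.2, -5.0]
grip_width: 0.0585
finger_force: 51.6
```

Emit:
arm_command:
  moves:
    - {"delta_pos":[0.01,0.1,0],"turn":[0,0,0]}
    - {"delta_pos":[0.02,0.15,0],"turn":[0,0,0]}
    - {"delta_pos":[0.02,0.178,0],"turn":[0,0,0]}
    - {"delta_pos":[0.02,0.178,0],"turn":[0,0,0]}
    - {"delta_pos":[0.02,0.178,0],"turn":[0,0,0]}

```text
t: 28.65
ee_pos: [0.5154, -0.3303, 0.2193]
tcp_rot: [-0.0, 1.0, 0.0, -0.0]
force: [0.4, -0.4, -4.1]
grip_width: 0.0585
finger_force: 51.6
```

```bash
python3 - <<'E'
from h import *
print(telemetry.state()['ee_pos'])
im=read_camera("side");cv2.imwrite("pics/s3.png",cv2.resize(im[30:210,230:430],None,fx=3.2,fy=3.2,interpolation=cv2.INTER_CUBIC))
E
```

```text
[ 0.51544746 -0.33034122  0.2192952 ]
```

View pics/s3.png

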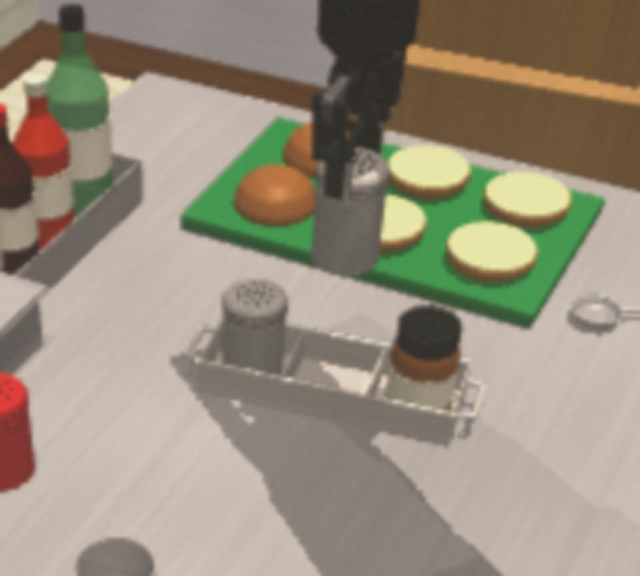

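D stands upright in the far bay at (255,330). C is held upright at (350,225), above the free middle bay. I lower and release it, then retract.

Emit:
arm_command:
  moves:
    - {"delta_pos":[0,0,0.2],"turn":[0,0,0]}
    - {"delta_pos":[0,0,0.4],"turn":[0,0,0]}
    - {"delta_pos":[0,0,0.54],"turn":[0,0,0]}
    - {"delta_pos":[0,0,0.63],"turn":[0,0,0]}
    - {"delta_pos":[0,0,0.68],"turn":[0,0,0]}

```text
t: 29.2
ee_pos: [0.5148, -0.33, 0.0817]
tcp_rot: [-0.001, 1.0, 0.001, -0.001]
force: [-0.5, 0.2, -3.7]
grip_width: 0.058
finger_force: 51.7
```

Emit:
arm_command:
  moves:
    - {"delta_pos":[0,0,0.015],"turn":[0,0,0]}
    - {"delta_pos":[0,0,0.025],"turn":[0,0,0]}
    - {"delta_pos":[0,0,0.035],"turn":[0,0,0]}
    - {"delta_pos":[0,0,0.035],"turn":[0,0,0]}
    - {"delta_pos":[0,0,0.035],"turn":[0,0,0]}

```text
t: 29.7
ee_pos: [0.5159, -0.3318, 0.0772]
tcp_rot: [0.0, 1.0, -0.0, 0.001]
force: [-0.5, 0.6, -4.3]
grip_width: 0.0585
finger_force: 51.7
```

Emit:
arm_command:
  moves:
    - {"delta_pos":[0,0,0.01],"turn":[0,0,0]}
    - {"delta_pos":[0,0,0.018],"turn":[0,0,0]}
    - {"delta_pos":[0,0,0.018],"turn":[0,0,0]}

```text
t: 30.0
ee_pos: [0.5157, -0.3316, 0.0731]
tcp_rot: [0.0, 1.0, -0.0, 0.0]
force: [0.0, -0.0, 0.1]
grip_width: 0.0586
finger_force: 51.8
```

Emit:
arm_command:
  moves:
    - {"delta_pos":[0,0,0],"turn":[0,0,0]}
    - {"delta_pos":[0,0,0],"turn":[0,0,0]}
    - {"delta_pos":[0,0,0],"turn":[0,0,0]}
    - {"delta_pos":[0,0,0],"turn":[0,0,0]}
    - {"delta_pos":[0,0,0],"turn":[0,0,0]}
  claw: 0

```text
t: 30.5
ee_pos: [0.5156, -0.3316, 0.0729]
tcp_rot: [0.0, 1.0, -0.0, 0.0]
force: [0.2, -0.1, -0.1]
grip_width: 0.0855
finger_force: 0.0
```

Emit:
arm_command:
  moves:
    - {"delta_pos":[0,0,-0.1],"turn":[0,0,0]}
    - {"delta_pos":[0,0,-0.3],"turn":[0,0,0]}
    - {"delta_pos":[0,0,-0.5],"turn":[0,0,0]}
    - {"delta_pos":[0,0,-0.74],"turn":[0,0,0]}
    - {"delta_pos":[0,0,-0.9],"turn":[0,0,0]}

```text
t: 31.0
ee_pos: [0.5163, -0.332, 0.2563]
tcp_rot: [0.001, 1.0, -0.0, 0.001]
force: [0.3, 0.4, -1.2]
grip_width: 0.0857
finger_force: 0.0
```

Emit:
arm_command:
  moves:
    - {"delta_pos":[-0.2,0.15,0],"turn":[0,0,0]}
    - {"delta_pos":[-0.4,0.3,0],"turn":[0,0,0]}
    - {"delta_pos":[-0.6,0.45,0],"turn":[0,0,0]}
    - {"delta_pos":[-0.8,0.6,0],"turn":[0,0,0]}
    - {"delta_pos":[-0.95,0.75,0],"turn":[0,0,0]}

```text
t: 31.5
ee_pos: [0.3232, -0.4822, 0.253]
tcp_rot: [-0.0, 1.0, -0.0, -0.0]
force: [1.4, -0.5, -0.5]
grip_width: 0.0854
finger_force: 0.0
```

Emit:
arm_command:
  moves:
    - {"delta_pos":[-0.1,0.15,0],"turn":[0,0,0]}
    - {"delta_pos":[-0.2,0.3,0],"turn":[0,0,0]}
    - {"delta_pos":[-0.3,0.45,0],"turn":[0,0,0]}
    - {"delta_pos":[-0.3,0.45,0],"turn":[0,0,0]}
    - {"delta_pos":[-0.3,0.45,0],"turn":[0,0,0]}

```text
t: 32.0
ee_pos: [0.2649, -0.5716, 0.2525]
tcp_rot: [-0.0, 1.0, -0.001, -0.0]
force: [0.1, 0.7, -0.3]
grip_width: 0.0851
finger_force: 0.0
```

```bash
python3 - <<'E'
from h import *
s=telemetry.state();print(s['t'],s['ee_pos'],s['force'])
cv2.imwrite("pics/top9.png",cv2.resize(read_camera("top"),(784,588)))
cv2.imwrite("pics/side9.png",cv2.resize(read_camera("side"),(784,588)))
E
```

```text
32.0 [ 0.26493193 -0.57161401  0.2524897 ] [ 0.12775806  0.73422522 -0.31858388]
```

View pics/top9.png

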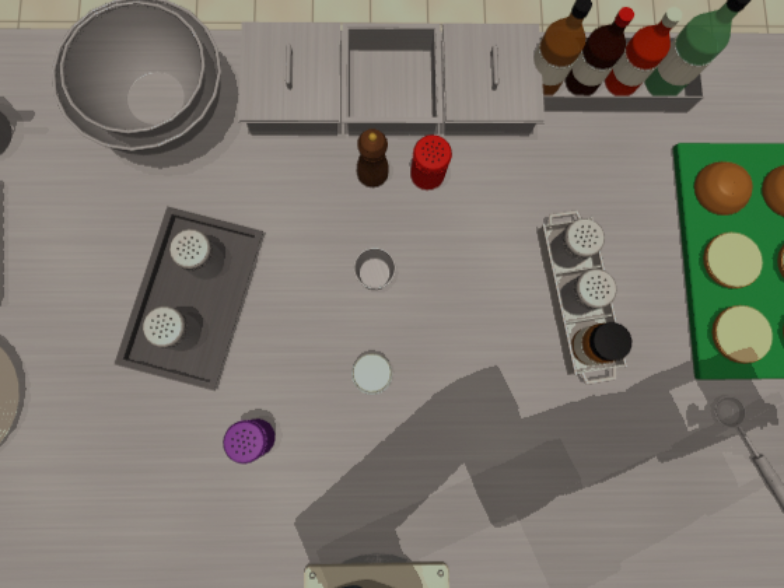

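View pics/side9.png

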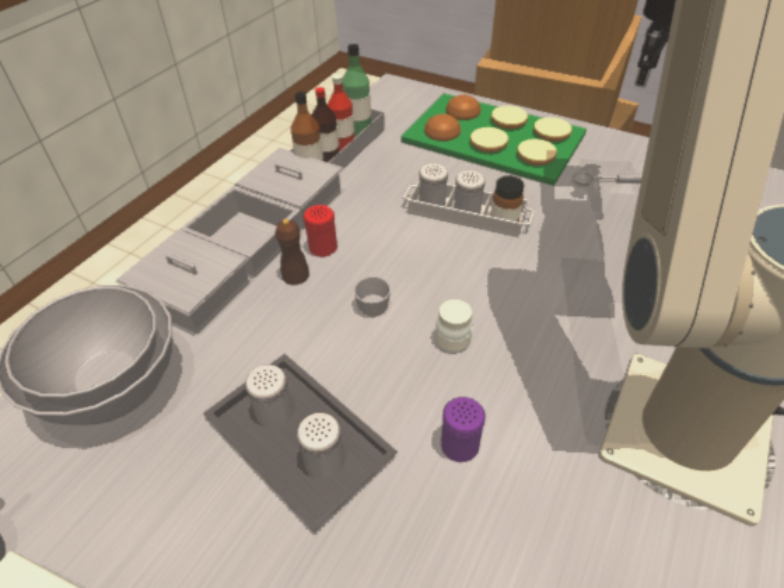

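Both full shakers stand upright in the rack bays, at (584,237) and (596,288) in the top view. Both empties stand on the tray, at (189,248) and (163,326). The bystanders have not moved.

```bash
python3 -c "
from plant import sign_off
print(sign_off())"
```

```text
the job is handed in; nothing more can be done
None
```

The two full shakers (about 3.5 and 4.7 N when lifted) stand in the two free rack bays and the two empty ones (about 0.7 and 1.4 N) stand on the refill tray, all upright; the last pictures show the bystanders unmoved, and I handed the job in at about 32 s.

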